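Bar the compressor flywheel just past compression

ROBOT

A 6-joint arm with a two-finger parallel gripper is mounted at the origin on the work surface. World frame = base frame: x ahead of the robot, y to its left, z up, the work surface at z = 0. Lengths are in mm, angles in degrees, forces in N, time in s.
With the tool pointing down it reaches from about 275 to 850 mm from the base axis. Payload 19 kg.
Tool frame: the origin (TCP) lies between the finger pads; the fingertips stand 14 mm ahead of it and the grasp point (between the pads) lies 5 mm behind it; z points along the fingers, y is the direction in which the jaws open and shut (so a half turn about z gives the same grasp; the last joint's range is limited). The gripper opens to 85 mm and grips with 20 to 120 N. Pads are 22 mm wide; open, the fingers measure 114 mm over their backs; the gripper's body (76 mm by 85 mm) begins 54 mm behind the grasp point. The pads swing forward as they close: fully open they stand 13 mm farther back than shut.
Start: joints at [56.322, 8.623, 82.357, -0, 89.026, -7.678], TCP at [252.071, 516.771, 245.267] pointing down, gripper open.
Joint ranges: [-160.23, 160.23], [-39.13, 120.54], [6.94, 153.29], [-79.49, 259.48], [9.18, 160.14], [-161.06, 161.06]. Speed limits (degrees/s): [108.29, 108.29, 127.2, 172.46, 172.46, 172.46].

INTERFACE

Orientations are given as a 3x3 rotation matrix whose columns are the frame's x, y, z axes.
In Python, from cell import manip, imaging gives the robot as it stands. The module is installed in compiled form; this text tells all that it offers.
- The arm moves only by the shell command python3 -m pendant 'ROWS' [FORCE]. ROWS is a JSON object of lists of equal length, an entry for each row: "travel": the shift along the tool's x, y, z in m, a list of three; "rot": the turn, a rotation vector about the tool's x, y, z in degrees, a list of three; "fingers": the closure, from 0 (fully open) to 1 (shut). A call has 1 to 20 rows; each row is the pose to reach, as a shift and turn from the pose measured when the call began, along the tool's axes at that moment; what a row does not reach only later rows make up. A row lasts 1/8 s, in which the tool goes at most 62.5 mm and 10.7 degrees, less where a joint would pass 70% of its speed; a pose out of reach is approached as far as the arm can. A call with a gripper value outside its range is refused whole. The fingers move at their own pace and stop on an object; FORCE is the grip in N (left out, the last holds). Time passes only in rows, so rows that repeat a pose let the fingers close. It gives the time, the measured TCP pose, the force and the opening at its end, in the units of the state.
- manip.observe(): the state, without advancing time (a new reading comes with each control period).
- imaging.read_camera(name): name is "scene" or "top" or "wrist"; returns the picture (480x640x3 uint8, red, green, blue); there is no depth.
- imaging.camera_params(name): a dict with "fx", "fy", "cx", "cy" (pixels), "k1" (the pictures are not rectified: a ray, as slopes to the right and down, at radius r is drawn at 1 + k1 r^2 times it, then the intrinsics apply), "R" (3x3) and "t" (3): a world point X has camera coordinates R X + t. Camera axes: x right, y down, z forward; pixel columns grow to the right and rows downward; lengths in mm; the calibration is good to about 2 mm. A picture is of the moment at which its call begins: read the wrist's pose just before it. camera_params takes no time and is no camera call; for the wrist camera it gives the pose at the moment of the call.
- manip.job_done(): hands the job in, once; it reports no verdict.
Trained networks look in the newest picture that a camera, given by its name, has taken for a name from the list of things; names that differ only in an ending like _2 or _b are one class to them, and where a whole thing is asked for, a point or a joint stands for the part that bears it (a point fixed in the world has none). Each returns a list of dicts, best first, with "score" (0 to 1); they miss things now and then, are a little off and sometimes report something else, mostly with a low value. They report only what shows in the picture. A call takes as long as a camera call. They do not tell look-alikes from the thing itself.
- imaging.cut_out(camera, target): "pixels" (480x640 bool, what is visible of it) and "bbox" ([left, top, right, bottom] as shares, 0 to 1, of the picture: columns of its width, rows of its height, round what is visible of it).
- imaging.mark_of(camera, target): "position" ([row, column] as shares, 0 to 1, of the picture: columns of its width, rows of its height: a listed point, or the origin of a listed thing).
The state is a dict: "clock": time; "q": joint angles; "dq": joint speeds; "effort": joint torques, N m; "tcp_pos": TCP position; "tool_rot": TCP orientation; "ft_force": force on the tool from outside, world axes, zero at the start; "torque": the same for the moment, N m; "opening": opening from 0.0 (shut) to 1.0 (fully open).
Only numpy, scipy, OpenCV 4.12 (cv2) and the standard library are available. Lean on these libraries where they do the work, as an engineer would, in place of code of your own. Each camera call takes 0.05 s, during which the arm holds its last target. There are 200 camera calls.

TASK

Take the barring bar from the wooden rack, stand it fully home in the socket block on the compressor's flywheel without forcing it, and push it round anticlockwise (seen from above), turning the wheel only through the bar. Feel for the one spot where the resistance swells to a peak and stop just past it, as it starts to fall away, without running on. Then let go, leaving the bar standing in the socket, and leave everything else on the bench where it is.

Things in the scene. Friction and masses are not known exactly. Their poses are not given: they have to be found in the camera images.
- pump: Small air compressor pump with an upright crankshaft, bolted down: aluminium crankcase 170 x 150 mm on a 200 x 180 mm foot, finned barrel along its +x side. Origin on the bench under the crankshaft's axis; z up. On top lies a flat steel flywheel, 240 mm across, its upper face 139 mm above the bench, with a hub nut on the axis up to 161 mm.
- shaft (a point): Centre of the flywheel's hub on the crankshaft's axis, 151 mm above the bench: the point the wheel turns about. Only its position means anything; its orientation is arbitrary.
- flywheel (a joint): Flywheel angle, growing anticlockwise seen from above; keyed to the crank at an unknown angle each time. It stays where left. Drag takes 5 to 9 N at the socket all round; 0.5 to 2.8 rad on from the start compression adds a hump: over 0.2 rad the push climbs to a rounded peak of 13 to 18 N, is back to drag about 0.35 rad later and gone by 0.5 rad. Just past: 0.03 to 0.4 rad after the peak.
- socket (a point): Centre of the bore's mouth, on top of the dark square steel block (44 x 44 mm, 46 mm high) that stands on the flywheel's face 85 mm from the axis; mouth 185 mm above the bench. Bore 18.5 mm across, chamfered mouth, 42 mm deep, straight down. The other round spots on the wheel are plain bolt holes.
- bar_mid (a point): Middle (half-way up) of the barring bar, 102 mm long steel: lower 57 mm is a plain shank 16 mm in diameter with a chamfered foot, upper 42 mm a round grip 22 mm in diameter whose middle is 30 mm above this point. Stands upright (z up) 30 mm deep in one of the rack's bores. 180 g. Fully home in the socket, this point is 9 mm above its mouth; the bar can spin freely in it.
- rack: Fixed wooden block 210 x 50 x 40 mm with three bores 70 mm apart along its x, bore floors 10 mm above the bench. Origin under its centre.
- punch_mid (a point): Middle of another pin in the rack: 120 mm long, tapering to a thin point at the top. Leave it.
- stub_mid (a point): Middle of another pin in the rack: 48 mm long with a flat 32 mm mushroom head. Leave it.
- wrench: Steel wrench lying on the bench. Leave it.
- flange: Loose steel flange ring, 150 mm across, 18 mm thick, lying flat. Leave it.
- spray: Spray can, 64 mm across, 170 mm tall, standing. Leave it.
There are look-alikes about, which are no part of the job. Leave any black or yellow look-alike of the part that bears bar_mid alone.

How it is judged (in metres and radians):
On the way, in this order (a step that is already met when the one before it is completed fails the run):
1. the bar stands fully home in the socket (z of bar_mid in the frame of socket below 0.016 m and horizontal distance between bar_mid and socket below 0.008 m and angle between bar_mid's own z axis and vertical below 0.2 rad), for 0.2 s.
2. the flywheel has been turned to just past the peak of resistance, 0.03 to 0.4 rad after it (x of shaft in the frame of pump above 4.91002e-05 m), for 0.1 s.
At the end, for the whole second after the job is handed in: The flywheel rests 0.03 to 0.4 rad past the peak of resistance (judged by the crankshaft's true angle), with the released bar standing fully home in the socket (within 7 mm of the bottom, upright within 0.2 rad) (all of step 1 and x of shaft in the frame of pump above 4.91002e-05 m and velocity of joint flywheel between -0.05 and 0.05 rad/s); the robot touches nothing.
It fails at once if the wheel is run on more than 0.6 rad past the peak (y of shaft in the frame of pump above 1.8546e-05 m).
It fails at once if the bar is forced: more than 90 N between the bar and the compressor (contact force between bar and pump above 90 N).
It fails at once if the fingers push the wheel or compressor directly with more than 8 N (contact force between the fingers and pump above 8 N).
It fails at once if another thing on the bench is moved more than 30 mm (distance of any of wrench, flange, spray, punch_mid, stub_mid from where it was at the start of the episode above 0.03 m).
It also fails if it takes over 72 s, if anything falls off the work surface, if the arm or the gripper's body presses on something with over 40 N, if the wrist force passes 120 N, or if a joint passes its speed limit or range.

## Working session

There is one attempt and no reset: what is moved stays moved. The work goes in short steps, Python scripts to look and compute and a shell command to move; the robot and the scene stay as the last step left them, time stands still between calls to the robot, and variables do not carry over. Pictures are saved under pics/ and viewed, about 8 in all and at most 12, crops included, and the job is handed in when it is done.

```bash
mkdir -p pics; cat > h.py <<'E'
import numpy as np, cv2
from cell import manip, imaging
def ray(cam,row,col,P=None):
    p=P or imaging.camera_params(cam); u=(col*640-p['cx'])/p['fx']; v=(row*480-p['cy'])/p['fy']
    rd=np.hypot(u,v); r=rd
    for _ in range(20): r=rd/(1+p['k1']*r*r)
    s=r/rd if rd>0 else 1
    R=np.array(p['R']);t=np.array(p['t']).ravel()
    return -R.T@t, R.T@np.array([u*s,v*s,1.])
def at_z(cam,row,col,z,P=None):
    o,d=ray(cam,row,col,P); return o+d*(z-o[2])/d[2]
def tri(obs):
    A=np.zeros((3,3));b=np.zeros(3)
    for o,d in obs:
        d=d/np.linalg.norm(d);M=np.eye(3)-np.outer(d,d);A+=M;b+=M@o
    x=np.linalg.solve(A,b)
    return x,[round(float(np.linalg.norm((np.eye(3)-np.outer(d,d)/(d@d))@(x-o))),1) for o,d in obs]
def save(cam,n):
    im=imaging.read_camera(cam); cv2.imwrite('pics/'+n,im[:,:,::-1]); return im
E
python3 - <<'E'
from h import *
for c in ['scene','top']:
    save(c,c+'0.png')
    for n in ['pump','socket','bar_mid','rack','punch_mid','stub_mid','wrench','flange','spray','shaft']:
        print(c,n,[(np.round(np.array(m['position'])*[480,640],1).tolist(),round(m['score'],2)) for m in imaging.mark_of(c,n)][:4])
print(manip.observe()); 
for c in ['scene','top']:
  p=imaging.camera_params(c); print(c,(-np.array(p['R']).T@np.array(p['t']).ravel()).round())
E
```

```text
scene pump [([285.5, 281.6], 0.92)]
scene socket [([200.2, 253.1], 0.73)]
scene bar_mid [([361.0, 504.5], 0.83), ([304.3, 439.2], 0.58), ([319.9, 472.6], 0.55)]
scene rack [([363.3, 455.9], 0.63)]
scene punch_mid [([336.5, 459.9], 0.84)]
scene stub_mid [([373.0, 442.3], 0.78)]
scene wrench []
scene flange [([263.6, 170.5], 0.94)]
scene spray [([235.5, 208.2], 0.95), ([319.7, 471.7], 0.51)]
scene shaft [([202.8, 253.3], 0.5)]
top pump [([211.1, 343.0], 0.89)]
top socket [([204.8, 380.7], 0.75)]
top bar_mid [([282.9, 185.3], 0.51), ([252.7, 211.9], 0.5), ([220.7, 151.2], 0.47), ([250.2, 186.1], 0.41)]
top rack [([221.7, 183.1], 0.87)]
top punch_mid [([218.1, 181.0], 0.65), ([284.1, 406.3], 0.36)]
top stub_mid [([192.4, 183.3], 0.42)]
top wrench [([285.4, 408.2], 0.88)]
top flange [([173.3, 433.6], 0.62)]
top spray [([225.8, 449.6], 0.67)]
top shaft []
{'clock': 1.1, 'q': array([ 5.63224822e+01,  8.62201047e+00,  8.23564676e+01,  3.83369749e-04,
        8.90262038e+01, -7.67729240e+00]), 'dq': array([-0.0091469 ,  0.03164478,  0.06565907,  0.03897936, -0.05964947,
        0.06640184]), 'effort': array([ 2.18824207e-03, -7.12818575e+01, -5.71043801e+01, -2.71249536e-05,
        1.61238753e-03, -2.67132697e-05]), 'tcp_pos': array([252.06327443, 516.77680226, 245.28077777]), 'tool_rot': array([[-8.98792271e-01,  4.38374783e-01, -5.08792243e-05],
       [ 4.38374786e-01,  8.98792269e-01, -6.42903574e-05],
       [ 1.75465820e-05, -8.00878454e-05, -9.99999997e-01]]), 'ft_force': array([ 1.24972737,  0.44436147, -0.94761688]), 'torque': array([-0.08278473, -0.00908863,  0.04694095]), 'opening': 1.000372619700012}
scene [1160.  404.  643.]
top [ 440.  -90. 1270.]
```

View pics/scene0.png

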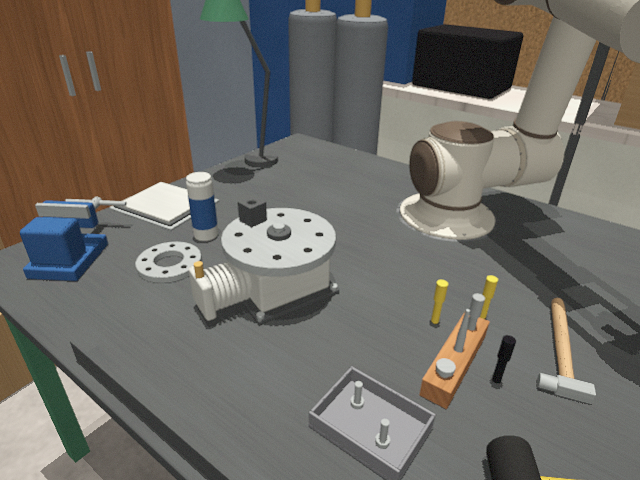

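View pics/top0.png

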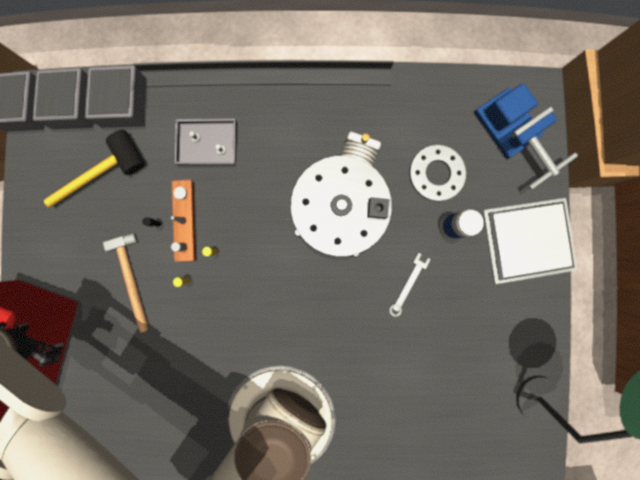

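The scene shows the bare steel bar in the rack at scene (476,305) / top (177,246), with the punch in the middle bore and the stub at the far end. The yellow and black pins beside the rack are look-alikes. The socket block is at scene (252,211) / top (378,207), on the −y side of the wheel.

```bash
python3 - <<'E'
from h import *
S=lambda r,c,z:at_z('scene',r/480,c/640,z).round(1)
T=lambda r,c,z:at_z('top',r/480,c/640,z).round(1)
print('bar top',S(297,477.5,112),T(246.5,176,112), 'via marks mid',S(319.9,472.6,61))
print('punch',S(336.5,459.9,70),T(218,181,70)); print('stub',S(373,442,34),T(192.4,183.3,34))
print('socket',S(200.2,253.1,185),T(204.8,380.7,185), T(207.5,378.5,185))
print('hub',T(205,342,161),S(228,279,155)); print('pump',S(285.5,281.6,0),T(211.1,343,0)); print('rack',S(363.3,455.9,0),T(221.7,183.1,0))
print('yellow',T(251,208,100),T(282,179,100),'black',T(222,148,60),'spray',T(223,468,170))
for c in ['wrist']:
  p=imaging.camera_params(c); print(c,(-np.array(p['R']).T@np.array(p['t']).ravel()).round(),np.array(p['R']).round(2),p['fx'])
E
```

```text
bar top [459.7 247.7 112. ] [458.7 247.5 112. ] via marks mid [464.8 250.5  61. ]
punch [531.9 251.4  70. ] [531.7 247.8  70. ]
stub [596.2 252.5  34. ] [601.8 253.1  34. ]
socket [ 541.6 -241.3  185. ] [ 553.5 -241.5  185. ] [ 547.3 -236.4  185. ]
hub [ 555.3 -154.6  161. ] [ 557.5 -152.9  155. ]
pump [ 553.5 -154.6    0. ] [ 555.8 -166.6    0. ]
rack [526.9 254.7   0. ] [527.1 261.6   0. ]
yellow [448.1 170.6 100. ] [371.4 242.5 100. ] black [522.2 337.5  60. ] spray [ 513.6 -448.5  170. ]
wrist [186. 549. 375.] [[ 0.44  0.9   0.  ]
 [ 0.86 -0.42  0.29]
 [ 0.26 -0.12 -0.96]] 345.4784811649771
```

```bash
python3 -m pendant '{"travel":[[-0.05,-0.025,0],[-0.1,-0.05,0],[-0.15,-0.075,0],[-0.2,-0.1,0],[-0.25,-0.125,0],[-0.29,-0.145,0],[-0.305,-0.1506,0],[-0.305,-0.1506,0],[-0.305,-0.1506,0]],"rot":[[0,0,-5],[0,0,-10],[0,0,-15],[0,0,-20],[0,0,-26],[0,0,-26],[0,0,-26],[0,0,-26],[0,0,-26]],"fingers":[0.4,0.4,0.4,0.4,0.4,0.4,0.4,0.4,0.4]}' 60
python3 - <<'E'
from h import *
o=manip.observe();print(o['tcp_pos'].round(1),o['tool_rot'].round(3),o['ft_force'])
P=imaging.camera_params('wrist');save('wrist','w1.png')
for m in imaging.mark_of('wrist','bar_mid'):
  r,c=m['position'];print(m['score'],r*480,c*640,at_z('wrist',r,c,61,P).round(1))
for m in imaging.cut_out('wrist','bar_mid'):
  ys,xs=np.nonzero(m['pixels']);print('cut',m['score'],m['bbox'],xs.mean(),ys.mean())
E
```

```text
clock: 2.22
tcp_pos: [459.6, 248.6, 245.3]
tool_rot: [[-1.0, -0.001, -0.0], [-0.001, 1.0, 0.0], [0.0, 0.0, -1.0]]
ft_force: [-0.4, -0.1, -0.0]
opening: 0.6
[459.6 248.6 245.3] [[-1.    -0.001 -0.   ]
 [-0.001  1.     0.   ]
 [ 0.     0.    -1.   ]] [-0.40692243 -0.12030326 -0.01323521]
0.98 206.496 245.824 [449.  179.3  61. ]
0.97 119.904 321.59999999999997 [372.9 249.4  61. ]
0.8 280.79999999999995 400.704 [523.5 327.5  61. ]
0.55 217.82399999999998 324.096 [459.8 251.7  61. ]
cut 0.94 [0.3408, 0.3919, 0.4061, 0.4792] 238.05727699530516 208.13708920187793
cut 0.88 [0.6027, 0.5288, 0.6636, 0.645] 404.5715778474399 280.51097178683386
cut 0.73 [0.4769, 0.2158, 0.5172, 0.2823] 318.3394216133942 116.81887366818874
cut 0.72 [0.4827, 0.4273, 0.5259, 0.5104] 322.51612903225805 224.88431590656285
```

View pics/w1.png

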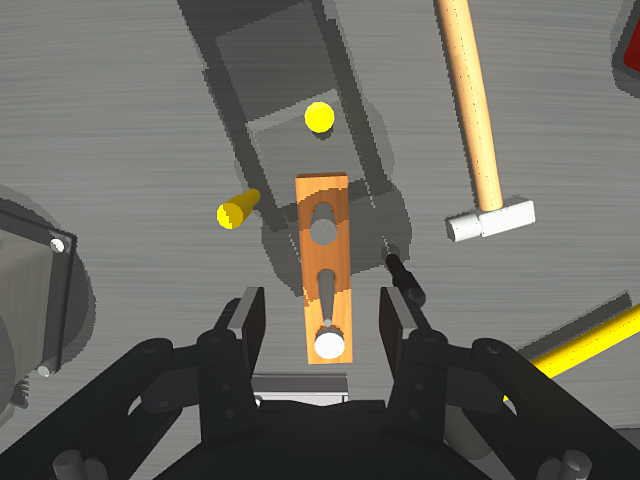

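The wrist view shows the bar's top disc at about (323,230), between the rack end and the punch, with clear space for the jaws on both y sides.

```bash
python3 - <<'E'
from h import *
P=imaging.camera_params('wrist')
im=cv2.imread('pics/w1.png')
print(at_z('wrist',230.5/480,322.8/640,112,P))
print(at_z('wrist',206/480,324/640,40,P))
# grip-top outline crop
g=cv2.cvtColor(im,cv2.COLOR_BGR2HSV)
sub=g[195:250,300:345]; m=(sub[:,:,1]<60).astype(np.uint8)
n,l,s,c=cv2.connectedComponentsWithStats(m); i=1+s[1:,4].argmax()
print(s[i],c[i]+[300,195])
for r in range(195,250,3): print(r,''.join('#' if v else '.' for v in m[r-195]))
E
```

```text
[458.14321301 250.2764762  112.        ]
[452.88575478 251.71987611  40.        ]
[ 10   8  27  42 862] [322.80510441 224.96055684]
195 .............................................
198 .............................................
201 .............................................
204 ..................##########.................
207 ................##############...............
210 ................###############..............
213 ..............###################............
216 .............#####################...........
219 ............#######################..........
222 ...........########################..........
225 ...........#########################.........
228 ..........##########################.........
231 ..........###########################........
234 ..........##########################.........
237 ...........#########################.........
240 .............####################............
243 .................##############..............
246 .............................................
249 .............................................
```

```bash
python3 -m pendant '{"travel":[[0.0008,0.001,0.04],[0.0008,0.001,0.085],[0.0008,0.001,0.125],[0.0008,0.001,0.148],[0.0008,0.001,0.159],[0.0008,0.001,0.159],[0.0008,0.001,0.159],[0.0008,0.001,0.159],[0.0008,0.001,0.159],[0.0008,0.001,0.159],[0.0008,0.001,0.159]],"rot":[[0,0,0],[0,0,0],[0,0,0],[0,0,0],[0,0,0],[0,0,0],[0,0,0],[0,0,0],[0,0,0],[0,0,0],[0,0,0]],"fingers":[0.4,0.4,0.4,0.4,0.4,0.4,1,1,1,1,1]}' 80
python3 - <<'E'
from h import *
o=manip.observe();print(o['tcp_pos'].round(1),o['opening'],o['ft_force'])
save('wrist','w2.png')
E
```

```text
clock: 3.75
tcp_pos: [459.4, 249.7, 87.6]
tool_rot: [[-1.0, -0.001, 0.002], [-0.001, 1.0, 0.001], [-0.002, 0.001, -1.0]]
ft_force: [-1.0, -1.2, 6.6]
opening: 0.24
[459.4 249.7  87.6] 0.24017903738500218 [-0.97173947 -1.19625315  6.61837314]
```

View pics/w2.png

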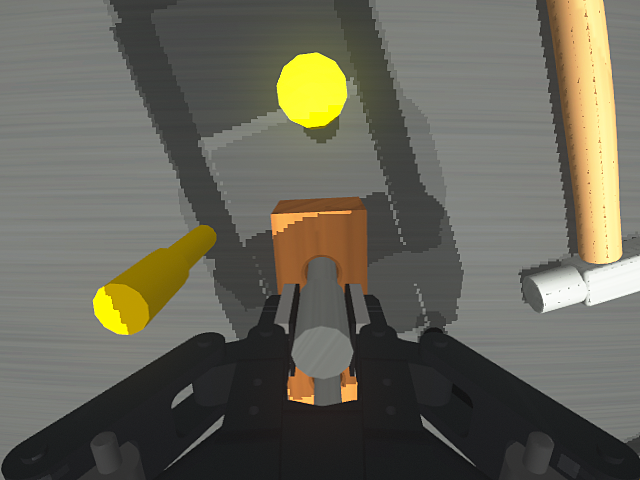

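```bash
python3 - <<'E'
from h import *
P=imaging.camera_params('wrist')
print(at_z('wrist',352/480,322.5/640,112,P), at_z('wrist',265/480,321/640,40,P))
E
python3 -m pendant '{"travel":[[0,0,-0.02],[0,0,-0.06],[0,0,-0.11],[0,0,-0.16],[0,-0.02,-0.2],[-0.01,-0.06,-0.222],[-0.03,-0.11,-0.222],[-0.045,-0.16,-0.222],[-0.06,-0.21,-0.222],[-0.075,-0.26,-0.222],[-0.09,-0.31,-0.222],[-0.105,-0.36,-0.222],[-0.12,-0.41,-0.222],[-0.13,-0.455,-0.222],[-0.14,-0.48,-0.222],[-0.14,-0.489,-0.222],[-0.14,-0.489,-0.222],[-0.14,-0.489,-0.222]],"rot":[[0,0,0],[0,0,0],[0,0,0],[0,0,0],[0,0,0],[0,0,0],[0,0,0],[0,0,0],[0,0,0],[0,0,0],[0,0,0],[0,0,0],[0,0,0],[0,0,0],[0,0,0],[0,0,0],[0,0,0],[0,0,0]],"fingers":[1,1,1,1,1,1,1,1,1,1,1,1,1,1,1,1,1,1]}' 80
python3 - <<'E'
from h import *
o=manip.observe();print(o['tcp_pos'].round(1),o['opening'],o['ft_force'])
P=imaging.camera_params('wrist');save('wrist','w3.png')
for n,z in [('socket',185),('shaft',151),('pump',0),('bar_mid',285)]:
 for m in imaging.mark_of('wrist',n):
  r,c=m['position'];print(n,m['score'],r*480,c*640,at_z('wrist',r,c,z,P).round(1))
E
```

```text
[459.14833172 250.72136479 112.        ] [454.03494155 250.14474989  40.        ]
clock: 6.05
tcp_pos: [599.5, -238.2, 310.0]
tool_rot: [[-1.0, -0.002, 0.002], [-0.002, 1.0, 0.001], [-0.002, 0.001, -1.0]]
ft_force: [-0.2, -0.4, -1.5]
opening: 0.235
[ 599.5 -238.2  310. ] 0.23545218963257072 [-0.21185997 -0.40647844 -1.51218507]
socket 0.57 170.112 323.2 [ 550.5 -236.3  185. ]
pump 0.69 294.71999999999997 321.408 [ 740.3 -237.3    0. ]
pump 0.67 158.976 390.72 [ 554.4 -151.1    0. ]
bar_mid 0.72 294.096 321.472 [ 600.7 -237.6  285. ]
```

View pics/w3.png

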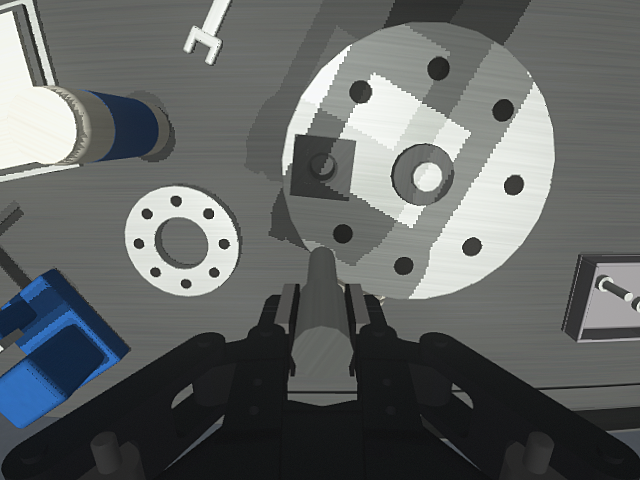

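The wrist view shows the bore mouth at (322,165), centred on the dark block. The hub nut is at (427,177). The held bar hangs straight, with its foot at about (321,248).

```bash
python3 - <<'E'
from h import *
P=imaging.camera_params('wrist')
im=cv2.imread('pics/w3.png')
c=cv2.resize(im[125:275,275:375],None,fx=4,fy=4,interpolation=cv2.INTER_CUBIC); 
def proj(X):
    c=np.array(P['R'])@X+np.array(P['t']).ravel();s=c[:2]/c[2];s=s*(1+P['k1']*(s@s));return np.array([s[0]*P['fx']+P['cx'],s[1]*P['fy']+P['cy']])
def circ(x,y,z,r,col):
    p=np.array([proj(np.array([x+r*np.cos(a),y+r*np.sin(a),z])) for a in np.linspace(0,6.28,60)])
    cv2.polylines(c,[((p-[275,125])*4).astype(int)],True,col,1)
circ(599.5,-238.2,232.4,8,(0,255,0))
circ(599.5,-238.2,235.4,8,(0,255,0))
m=at_z('wrist',165/480,322/640,185,P);print(m, at_z('wrist',177/480,427/640,161,P))
circ(m[0],m[1],185,9.25,(0,0,255))
# corners of block
for d in [(291,193),(296,136),(355,142),(350,200)]: print(at_z('wrist',d[1]/480,d[0]/640,185,P).round(1))
cv2.imwrite('pics/c3.png',c)
E
```

```text
[ 546.93692525 -237.65021814  185.        ] [ 557.98676416 -153.23157873  161.        ]
[ 567.3 -260.5  185. ]
[ 526.7 -256.1  185. ]
[ 530.7 -214.2  185. ]
[ 572.5 -216.8  185. ]
```

View pics/c3.png

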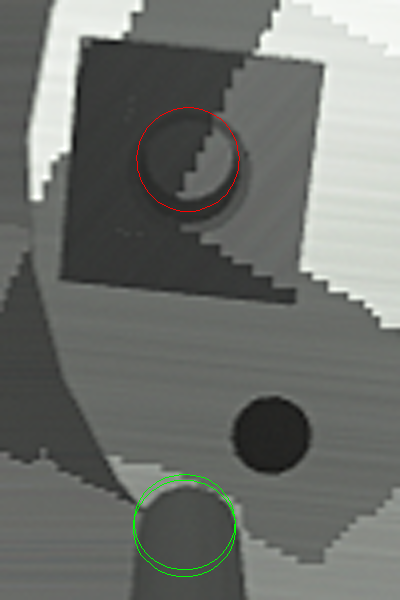

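```bash
python3 -m pendant '{"travel":[[0.02,0.0008,0],[0.045,0.0008,0.01],[0.0521,0.0008,0.03],[0.0521,0.0008,0.042],[0.0521,0.0008,0.042],[0.0521,0.0008,0.042]],"rot":[[0,0,0],[0,0,0],[0,0,0],[0,0,0],[0,0,0],[0,0,0]],"fingers":[1,1,1,1,1,1]}' 80
python3 - <<'E'
from h import *
o=manip.observe();print(o['tcp_pos'].round(1))
im=save('wrist','w4.png')
c=cv2.resize(im[200:340,240:400],None,fx=4,fy=4,interpolation=cv2.INTER_CUBIC); cv2.imwrite('pics/c4.png',c[:,:,::-1])
E
```

```text
clock: 7.05
tcp_pos: [548.1, -238.0, 268.2]
tool_rot: [[-1.0, -0.002, 0.003], [-0.002, 1.0, 0.0], [-0.003, 0.0, -1.0]]
ft_force: [-0.5, 0.5, -1.6]
opening: 0.237
[ 548.1 -238.   268.2]
```

View pics/c4.png

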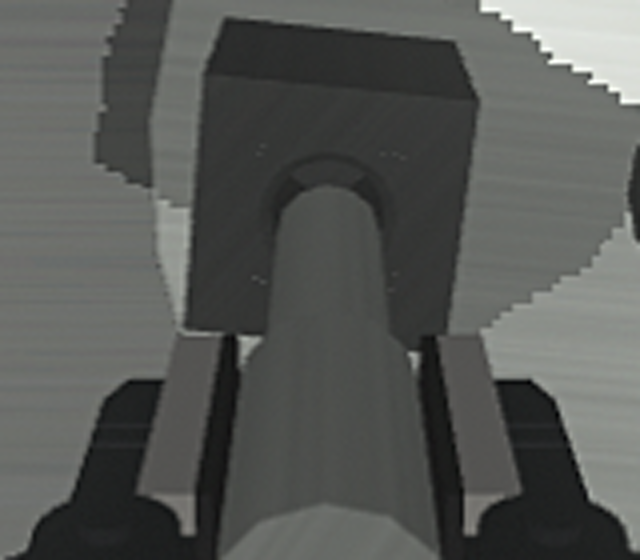

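```bash
python3 -m pendant '{"travel":[[0.0015,0.0004,0],[0.0015,0.0004,0.002],[0.0015,0.0004,0.004],[0.0015,0.0004,0.006],[0.0015,0.0004,0.007]],"rot":[[0,0,0],[0,0,0],[0,0,0],[0,0,0],[0,0,0]],"fingers":[1,1,1,1,1]}' 80
python3 -m pendant '{"travel":[[0,0,0.0015],[0,0,0.003]],"rot":[[0,0,0],[0,0,0]],"fingers":[1,1]}' 80
```

```text
clock: 7.72
tcp_pos: [546.6, -237.6, 261.1]
tool_rot: [[-1.0, -0.002, 0.003], [-0.002, 1.0, 0.0], [-0.003, 0.0, -1.0]]
ft_force: [0.5, -1.4, -1.2]
opening: 0.239
clock: 7.98
tcp_pos: [546.8, -237.7, 258.4]
tool_rot: [[-1.0, -0.002, 0.004], [-0.002, 1.0, -0.0], [-0.004, -0.0, -1.0]]
ft_force: [1.8, -0.1, -0.3]
opening: 0.238
```

```bash
python3 -m pendant '{"travel":[[-0.0003,0,0.003],[-0.0003,0,0.006],[-0.0003,0,0.009],[-0.0003,0,0.012]],"rot":[[0,0.1,0],[0,0.2,0],[0,0.2,0],[0,0.2,0]],"fingers":[1,1,1,1]}' 80
python3 -m pendant '{"travel":[[0,0,0.003],[0,0,0.006],[0,0,0.009],[0,0,0.012]],"rot":[[0,0,0],[0,0,0],[0,0,0],[0,0,0]],"fingers":[1,1,1,1]}' 80
```

```text
clock: 8.48
tcp_pos: [547.3, -237.7, 246.2]
tool_rot: [[-1.0, -0.002, 0.0], [-0.002, 1.0, -0.0], [-0.0, -0.0, -1.0]]
ft_force: [4.7, -0.8, 0.8]
opening: 0.237
clock: 8.98
tcp_pos: [547.4, -237.7, 234.1]
tool_rot: [[-1.0, -0.002, 0.001], [-0.002, 1.0, -0.0], [-0.001, -0.0, -1.0]]
ft_force: [5.7, -0.0, 1.7]
opening: 0.237
```

```bash
python3 -m pendant '{"travel":[[-0.0008,0,0.003],[-0.0008,0,0.006],[-0.0008,0,0.009],[-0.0008,0,0.0115]],"rot":[[0,0,0],[0,0,0],[0,0,0],[0,0,0]],"fingers":[1,1,1,1]}' 80
python3 -m pendant '{"travel":[[0,0,0.001],[0,0,0.002]],"rot":[[0,0,0],[0,0,0]],"fingers":[1,1]}' 80
```

```text
clock: 9.48
tcp_pos: [548.0, -237.7, 222.2]
tool_rot: [[-1.0, -0.002, 0.0], [-0.002, 1.0, -0.0], [-0.0, -0.0, -1.0]]
ft_force: [0.5, 0.5, -2.2]
opening: 0.236
clock: 9.72
tcp_pos: [548.1, -237.7, 220.6]
tool_rot: [[-1.0, -0.002, 0.001], [-0.002, 1.0, -0.0], [-0.001, -0.0, -1.0]]
ft_force: [-1.5, 0.6, 8.7]
opening: 0.233
```

```bash
cat > arc.py <<'E'
import sys,numpy as np
from cell import manip
C=np.array([557.5,-153.2]);R=85.
o=manip.observe();p=o['tcp_pos'];T=o['tool_rot'];f=o['ft_force']
d=p[:2]-C;a=np.arctan2(d[1],d[0])
def rep():
    print('ang %.3f turned %.3f r %.2f z %.1f  Ft(push) %.1f Fr %.1f Fz %.1f t %.1f'%(a,(a-np.arctan2(-84.5,-9.45))%(2*np.pi),np.hypot(*d),p[2],-(f[:2]@[-np.sin(a),np.cos(a)]),f[:2]@[np.cos(a),np.sin(a)],f[2],o['clock']))
rep()
if len(sys.argv)>1:
    step=float(sys.argv[1]);nc=int(sys.argv[2]);nr=int(sys.argv[3]);z=float(sys.argv[4]) if len(sys.argv)>4 else p[2]
    b=a;q=p.copy()
    for _ in range(nc):
        rows=[]
        for k in range(nr):
            b+=step;t=np.array([C[0]+R*np.cos(b),C[1]+R*np.sin(b),z]);rows.append((T.T@(t-q)/1000).round(4).tolist())
        q=t;print(rows)
E
python3 arc.py 0.03 1 8 221; python3 - <<'E'
from h import *
E
```

```text
ang -1.682 turned 0.000 r 85.02 z 220.6  Ft(push) 1.6 Fr -0.4 Fz 8.7 t 9.7
[[-0.0025, -0.0002, -0.0004], [-0.0051, -0.0004, -0.0004], [-0.0076, -0.0005, -0.0004], [-0.0102, -0.0005, -0.0004], [-0.0127, -0.0005, -0.0004], [-0.0153, -0.0003, -0.0004], [-0.0178, -0.0001, -0.0004], [-0.0204, 0.0002, -0.0004]]
```

```bash
python3 -m pendant '{"travel":[[0,0,-0.0004],[-0.0025,-0.0002,-0.0004],[-0.0051,-0.0004,-0.0004],[-0.0076,-0.0005,-0.0004],[-0.0102,-0.0005,-0.0004],[-0.0127,-0.0005,-0.0004]],"rot":[[0,0,0],[0,0,0],[0,0,0],[0,0,0],[0,0,0],[0,0,0]],"fingers":[1,1,1,1,1,1]}' 80 >/dev/null; python3 arc.py
python3 -m pendant '{"travel":[[-0.0025,0.0001,0],[-0.0051,0.0004,0],[-0.0076,0.0007,0]],"rot":[[0,0,0],[0,0,0],[0,0,0]],"fingers":[1,1,1]}' 80 >/dev/null; python3 arc.py 0.03 4 2 221
```

```text
ang -1.542 turned 0.141 r 84.91 z 220.7  Ft(push) 10.0 Fr -1.3 Fz 1.5 t 10.5
ang -1.461 turned 0.222 r 84.81 z 220.6  Ft(push) 10.5 Fr -1.7 Fz 3.5 t 10.8
[[-0.0025, 0.0001, -0.0004], [-0.0051, 0.0005, -0.0004]]
[[-0.0025, 0.0005, -0.0], [-0.005, 0.001, -0.0]]
[[-0.0025, 0.0006, -0.0], [-0.0049, 0.0013, -0.0]]
[[-0.0024, 0.0008, -0.0], [-0.0048, 0.0016, -0.0]]
```

```bash
python3 -m pendant '{"travel":[[-0.0025,0.0001,-0.0003],[-0.0051,0.0005,-0.0003]],"rot":[[0,0,0],[0,0,0]],"fingers":[1,1]}' 80 >/dev/null; python3 arc.py
python3 -m pendant '{"travel":[[-0.0025,0.0005,0],[-0.005,0.001,0]],"rot":[[0,0,0],[0,0,0]],"fingers":[1,1]}' 80 >/dev/null; python3 arc.py
python3 -m pendant '{"travel":[[-0.0025,0.0006,0],[-0.0049,0.0013,0]],"rot":[[0,0,0],[0,0,0]],"fingers":[1,1]}' 80 >/dev/null; python3 arc.py
python3 -m pendant '{"travel":[[-0.0024,0.0008,0],[-0.0048,0.0016,0]],"rot":[[0,0,0],[0,0,0]],"fingers":[1,1]}' 80 >/dev/null; python3 arc.py 0.03 4 2 221
```

```text
ang -1.411 turned 0.272 r 84.96 z 220.7  Ft(push) 11.0 Fr -1.6 Fz 1.3 t 11.1
ang -1.360 turned 0.322 r 84.98 z 220.6  Ft(push) 10.1 Fr -0.6 Fz 4.4 t 11.3
ang -1.310 turned 0.372 r 85.01 z 220.6  Ft(push) 9.1 Fr -0.4 Fz 3.8 t 11.6
ang -1.261 turned 0.422 r 85.00 z 220.6  Ft(push) 10.3 Fr -0.4 Fz 4.7 t 11.8
[[-0.0024, 0.0008, -0.0004], [-0.0048, 0.0017, -0.0005]]
[[-0.0024, 0.001, -0.0], [-0.0047, 0.002, -0.0001]]
[[-0.0023, 0.0011, -0.0], [-0.0046, 0.0023, -0.0001]]
[[-0.0022, 0.0012, -0.0], [-0.0044, 0.0025, -0.0001]]
```

```bash
python3 -m pendant '{"travel":[[-0.0024,0.0008,-0.0003],[-0.0048,0.0017,-0.0003]],"rot":[[0,0,0],[0,0,0]],"fingers":[1,1]}' 80 >/dev/null; python3 arc.py
python3 -m pendant '{"travel":[[-0.0024,0.001,0],[-0.0047,0.002,0]],"rot":[[0,0,0],[0,0,0]],"fingers":[1,1]}' 80 >/dev/null; python3 arc.py
python3 -m pendant '{"travel":[[-0.0023,0.0011,0],[-0.0046,0.0023,0]],"rot":[[0,0,0],[0,0,0]],"fingers":[1,1]}' 80 >/dev/null; python3 arc.py
python3 -m pendant '{"travel":[[-0.0022,0.0012,0],[-0.0044,0.0025,0]],"rot":[[0,0,0],[0,0,0]],"fingers":[1,1]}' 80 >/dev/null; python3 arc.py 0.03 4 2 221
```

```text
ang -1.211 turned 0.471 r 85.06 z 220.6  Ft(push) 9.6 Fr -1.5 Fz 1.7 t 12.1
ang -1.162 turned 0.520 r 85.12 z 220.6  Ft(push) 9.5 Fr -1.9 Fz 3.9 t 12.3
ang -1.112 turned 0.570 r 85.15 z 220.6  Ft(push) 10.4 Fr -1.2 Fz 4.2 t 12.6
ang -1.064 turned 0.619 r 85.21 z 220.6  Ft(push) 10.1 Fr -1.2 Fz 3.1 t 12.8
[[-0.0021, 0.0015, -0.0004], [-0.0043, 0.0028, -0.0005]]
[[-0.0021, 0.0014, -0.0001], [-0.0042, 0.0029, -0.0001]]
[[-0.002, 0.0015, -0.0001], [-0.004, 0.0031, -0.0001]]
[[-0.0019, 0.0017, -0.0001], [-0.0038, 0.0034, -0.0001]]
```

```bash
python3 -m pendant '{"travel":[[-0.0021,0.0015,-0.0003],[-0.0043,0.0028,-0.0003]],"rot":[[0,0,0],[0,0,0]],"fingers":[1,1]}' 80 >/dev/null; python3 arc.py
python3 -m pendant '{"travel":[[-0.0021,0.0014,0],[-0.0042,0.0029,0]],"rot":[[0,0,0],[0,0,0]],"fingers":[1,1]}' 80 >/dev/null; python3 arc.py
python3 -m pendant '{"travel":[[-0.002,0.0015,0],[-0.004,0.0031,0]],"rot":[[0,0,0],[0,0,0]],"fingers":[1,1]}' 80 >/dev/null; python3 arc.py
python3 -m pendant '{"travel":[[-0.0019,0.0017,0],[-0.0038,0.0034,0]],"rot":[[0,0,0],[0,0,0]],"fingers":[1,1]}' 80 >/dev/null; python3 arc.py 0.03 4 2 221
```

```text
ang -1.016 turned 0.667 r 85.25 z 220.6  Ft(push) 10.0 Fr -0.7 Fz 1.9 t 13.1
ang -0.968 turned 0.714 r 85.41 z 220.6  Ft(push) 11.1 Fr -1.1 Fz 3.7 t 13.3
ang -0.921 turned 0.762 r 85.48 z 220.6  Ft(push) 9.6 Fr -1.0 Fz 3.0 t 13.6
ang -0.873 turned 0.809 r 85.51 z 220.6  Ft(push) 10.3 Fr -0.2 Fz 3.1 t 13.8
[[-0.0016, 0.0021, -0.0005], [-0.0034, 0.0038, -0.0005]]
[[-0.0018, 0.0018, -0.0001], [-0.0036, 0.0036, -0.0001]]
[[-0.0017, 0.0019, -0.0001], [-0.0034, 0.0038, -0.0001]]
[[-0.0016, 0.002, -0.0001], [-0.0031, 0.004, -0.0001]]
```

```bash
python3 -m pendant '{"travel":[[-0.0016,0.0021,-0.0003],[-0.0034,0.0038,-0.0003]],"rot":[[0,0,0],[0,0,0]],"fingers":[1,1]}' 80 >/dev/null; python3 arc.py
python3 -m pendant '{"travel":[[-0.0018,0.0018,0],[-0.0036,0.0036,0]],"rot":[[0,0,0],[0,0,0]],"fingers":[1,1]}' 80 >/dev/null; python3 arc.py
python3 -m pendant '{"travel":[[-0.0017,0.0019,0],[-0.0034,0.0038,0]],"rot":[[0,0,0],[0,0,0]],"fingers":[1,1]}' 80 >/dev/null; python3 arc.py
python3 -m pendant '{"travel":[[-0.0016,0.002,0],[-0.0031,0.004,0]],"rot":[[0,0,0],[0,0,0]],"fingers":[1,1]}' 80 >/dev/null; python3 arc.py 0.03 5 2 221
```

```text
ang -0.828 turned 0.855 r 85.35 z 220.7  Ft(push) 10.3 Fr 1.7 Fz 0.3 t 14.1
ang -0.781 turned 0.901 r 85.61 z 220.6  Ft(push) 9.6 Fr -0.6 Fz 3.3 t 14.3
ang -0.740 turned 0.943 r 85.82 z 220.6  Ft(push) 14.8 Fr -0.4 Fz 3.8 t 14.6
ang -0.703 turned 0.979 r 85.90 z 220.6  Ft(push) 17.7 Fr -0.1 Fz 3.9 t 14.8
[[-0.0009, 0.0026, -0.0004], [-0.0024, 0.0046, -0.0005]]
[[-0.0015, 0.0021, -0.0001], [-0.0029, 0.0042, -0.0002]]
[[-0.0013, 0.0022, -0.0001], [-0.0026, 0.0044, -0.0002]]
[[-0.0012, 0.0022, -0.0001], [-0.0024, 0.0045, -0.0002]]
[[-0.0011, 0.0023, -0.0001], [-0.0021, 0.0046, -0.0002]]
```

```bash
python3 -m pendant '{"travel":[[-0.0014,0.0022,-0.0003],[-0.0029,0.0043,-0.0003]],"rot":[[0,0,0],[0,0,0]],"fingers":[1,1]}' 80 >/dev/null; python3 arc.py
python3 -m pendant '{"travel":[[-0.0015,0.0021,0],[-0.0029,0.0042,0]],"rot":[[0,0,0],[0,0,0]],"fingers":[1,1]}' 80 >/dev/null; python3 arc.py
python3 -m pendant '{"travel":[[-0.0013,0.0022,0],[-0.0026,0.0044,0]],"rot":[[0,0,0],[0,0,0]],"fingers":[1,1]}' 80 >/dev/null; python3 arc.py 0.03 5 2 221
```

```text
ang -0.669 turned 1.013 r 85.90 z 220.6  Ft(push) 17.5 Fr 0.3 Fz 1.6 t 15.1
ang -0.637 turned 1.046 r 86.09 z 220.6  Ft(push) 19.8 Fr -1.0 Fz 3.9 t 15.3
ang -0.607 turned 1.076 r 86.13 z 220.6  Ft(push) 19.9 Fr -0.5 Fz 3.4 t 15.6
[[-0.0004, 0.0028, -0.0005], [-0.0017, 0.0049, -0.0006]]
[[-0.0013, 0.0022, -0.0001], [-0.0024, 0.0045, -0.0002]]
[[-0.0011, 0.0023, -0.0001], [-0.0022, 0.0046, -0.0002]]
[[-0.001, 0.0024, -0.0001], [-0.0019, 0.0047, -0.0002]]
[[-0.0008, 0.0024, -0.0001], [-0.0016, 0.0048, -0.0002]]
```

```bash
python3 -m pendant '{"travel":[[-0.0013,0.0022,-0.0003],[-0.0023,0.0046,-0.0003]],"rot":[[0,0,0],[0,0,0]],"fingers":[1,1]}' 80 >/dev/null; python3 arc.py
python3 -m pendant '{"travel":[[-0.0013,0.0022,0],[-0.0024,0.0045,0]],"rot":[[0,0,0],[0,0,0]],"fingers":[1,1]}' 80 >/dev/null; python3 arc.py
python3 -m pendant '{"travel":[[-0.0011,0.0023,0],[-0.0022,0.0046,0]],"rot":[[0,0,0],[0,0,0]],"fingers":[1,1]}' 80 >/dev/null; python3 arc.py 0.03 5 2 221
```

```text
ang -0.577 turned 1.105 r 86.02 z 220.6  Ft(push) 20.0 Fr 1.3 Fz 1.4 t 15.8
ang -0.548 turned 1.134 r 86.21 z 220.6  Ft(push) 19.9 Fr -1.0 Fz 3.5 t 16.1
ang -0.519 turned 1.163 r 86.27 z 220.6  Ft(push) 20.9 Fr -0.7 Fz 3.4 t 16.4
[[-0.0, 0.0028, -0.0005], [-0.0012, 0.0051, -0.0007]]
[[-0.001, 0.0023, -0.0001], [-0.002, 0.0047, -0.0003]]
[[-0.0009, 0.0024, -0.0001], [-0.0017, 0.0048, -0.0003]]
[[-0.0008, 0.0024, -0.0001], [-0.0014, 0.0049, -0.0003]]
[[-0.0006, 0.0025, -0.0001], [-0.0011, 0.005, -0.0003]]
```

```bash
python3 -m pendant '{"travel":[[-0.001,0.0024,-0.0003],[-0.002,0.0048,-0.0003]],"rot":[[0,0,0],[0,0,0]],"fingers":[1,1]}' 80 >/dev/null; python3 arc.py
python3 -m pendant '{"travel":[[-0.001,0.0023,0],[-0.002,0.0047,0]],"rot":[[0,0,0],[0,0,0]],"fingers":[1,1]}' 80 >/dev/null; python3 arc.py
python3 -m pendant '{"travel":[[-0.0009,0.0024,0],[-0.0017,0.0048,0]],"rot":[[0,0,0],[0,0,0]],"fingers":[1,1]}' 80 >/dev/null; python3 arc.py 0.03 5 2 221
```

```text
ang -0.489 turned 1.193 r 86.24 z 220.6  Ft(push) 21.2 Fr -0.5 Fz 1.4 t 16.6
ang -0.461 turned 1.222 r 86.38 z 220.6  Ft(push) 19.1 Fr -1.3 Fz 3.7 t 16.9
ang -0.431 turned 1.251 r 86.42 z 220.6  Ft(push) 18.6 Fr -0.4 Fz 3.4 t 17.1
[[0.0004, 0.0029, -0.0005], [-0.0005, 0.0053, -0.0007]]
[[-0.0008, 0.0024, -0.0002], [-0.0016, 0.0048, -0.0003]]
[[-0.0007, 0.0025, -0.0002], [-0.0013, 0.0049, -0.0003]]
[[-0.0005, 0.0025, -0.0002], [-0.001, 0.005, -0.0003]]
[[-0.0004, 0.0025, -0.0002], [-0.0007, 0.005, -0.0003]]
```

```bash
python3 -m pendant '{"travel":[[-0.0007,0.0025,-0.0003],[-0.0014,0.0049,-0.0003]],"rot":[[0,0,0],[0,0,0]],"fingers":[1,1]}' 80 >/dev/null; python3 arc.py
python3 -m pendant '{"travel":[[-0.0007,0.0025,0],[-0.0014,0.005,0]],"rot":[[0,0,0],[0,0,0]],"fingers":[1,1]}' 80 >/dev/null; python3 arc.py
```

```text
ang -0.401 turned 1.282 r 86.33 z 220.7  Ft(push) 18.1 Fr 1.7 Fz 0.9 t 17.4
ang -0.368 turned 1.314 r 86.39 z 220.6  Ft(push) 17.6 Fr -0.1 Fz 2.5 t 17.6
```

```bash
python3 -m pendant '{"travel":[[0,0,0],[0,0,0]],"rot":[[0,0,0],[0,0,0]],"fingers":[1,1]}' 80 >/dev/null; python3 arc.py
python3 -m pendant '{"travel":[[0.0001,-0.0005,0],[0.0001,-0.0005,0]],"rot":[[0,0,0],[0,0,0]],"fingers":[1,1]}' 80 >/dev/null; python3 arc.py
```

```text
ang -0.371 turned 1.311 r 86.72 z 220.7  Ft(push) 3.8 Fr 2.3 Fz 0.2 t 17.9
ang -0.373 turned 1.309 r 86.79 z 220.7  Ft(push) -0.6 Fr 1.0 Fz -0.6 t 18.1
```

```bash
python3 -m pendant '{"travel":[[0,0,0],[0,0,0],[0,0,0],[0,0,0]],"rot":[[0,0,0],[0,0,0],[0,0,0],[0,0,0]],"fingers":[0.6,0.5,0.4,0.4]}' 20; python3 -m pendant '{"travel":[[0,0,-0.01],[0,0,-0.03],[0,0,-0.06],[0,0,-0.1],[0.01,0,-0.14],[0.03,0,-0.14],[0.05,0,-0.14],[0.05,0,-0.14]],"rot":[[0,0,0],[0,0,0],[0,0,0],[0,0,0],[0,0,0],[0,0,0],[0,0,0],[0,0,0]],"fingers":[0.4,0.4,0.4,0.4,0.4,0.4,0.4,0.4]}' 20
python3 - <<'E'
from h import *
P=imaging.camera_params('wrist');save('wrist','w5.png')
for cam in ['wrist','scene','top']:
 P=imaging.camera_params(cam); imaging.read_camera(cam)
 for n,z in [('bar_mid',194),('socket',185)]:
  for m in imaging.mark_of(cam,n)[:4]:
   r,c=m['position'];X=at_z(cam,r,c,z,P);print(cam,n,round(m['score'],2),X.round(1),np.arctan2(X[1]+153.2,X[0]-557.5).round(3))
im=imaging.read_camera('scene');a=cv2.resize(im[150:330,170:350],(500,500))
b=cv2.resize(cv2.imread('pics/w5.png'),None,fx=.45,fy=.45)
cv2.imwrite('pics/f.png',np.hstack([a[:,:,::-1],cv2.copyMakeBorder(b,0,500-b.shape[0],0,0,cv2.BORDER_CONSTANT)]))
E
```

```text
clock: 18.6
tcp_pos: [638.3, -184.9, 220.7]
tool_rot: [[-0.998, 0.029, -0.063], [0.033, 0.998, -0.058], [0.061, -0.06, -0.996]]
ft_force: [-0.1, -0.1, -0.6]
opening: 0.6
clock: 19.6
tcp_pos: [596.5, -175.0, 364.9]
tool_rot: [[-0.998, 0.03, -0.061], [0.033, 0.998, -0.059], [0.059, -0.061, -0.996]]
ft_force: [0.9, 0.2, 0.4]
opening: 0.596
wrist bar_mid 0.92 [ 637.7 -186.4  194. ] -0.392
wrist bar_mid 0.85 [473.4  65.7 194. ] 1.937
wrist bar_mid 0.32 [ 547.1 -157.2  194. ] -2.771
wrist socket 0.79 [ 636.9 -183.3  185. ] -0.363
wrist socket 0.45 [ 609.  -325.9  185. ] -1.281
scene bar_mid 0.86 [621.7 229.6 194. ] 1.405
scene bar_mid 0.84 [ 643.9 -190.6  194. ] -0.409
scene bar_mid 0.68 [562.5 282.9 194. ] 1.559
scene bar_mid 0.68 [734.2  12.1 194. ] 0.752
scene socket 0.81 [ 630.2 -197.2  185. ] -0.544
top bar_mid 0.71 [512.2 278.1 194. ] 1.675
top bar_mid 0.63 [444.4 138.3 194. ] 1.941
top bar_mid 0.51 [382.5 199.7 194. ] 2.031
top socket 0.59 [ 637.9 -192.3  185. ] -0.453
```

View pics/f.png

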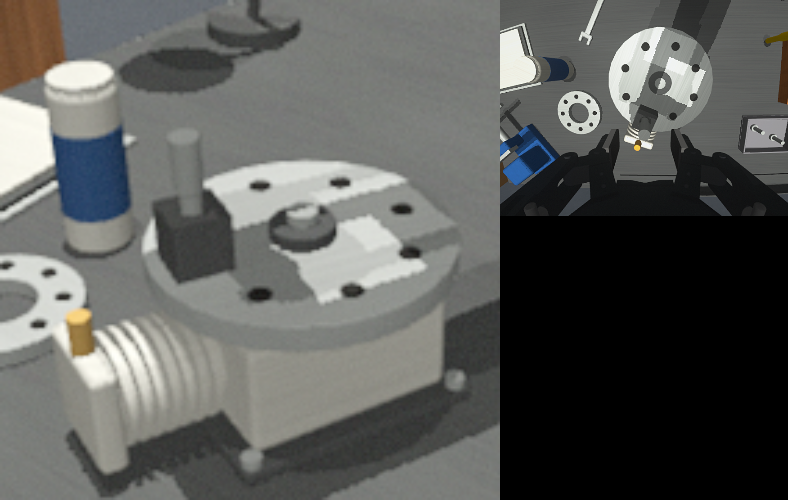

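```bash
python3 -c "
from cell import manip
o=manip.observe();print(o['clock'],abs(o['dq']).max(),o['ft_force']);print(manip.job_done())"
```

```text
20.15 0.191471408680249 [-0.61405071  0.22511611 -0.01638792]
the job is handed in; nothing more can be done
None
```

I put the steel bar fully home in the flywheel socket, turned the wheel just past the resistance peak, released the bar and handed the job in at about 20 s. The hand-in gave no verdict.

- **Seating:** the tool reached the height that matches the bore floor, with about 9 N of vertical force and small side forces.
- **Turning:** I pushed the bar about 1.3 rad anticlockwise. The push held near 10 N, rose from about 0.92 rad, peaked at 20–21 N between 1.05 and 1.19 rad, then fell to 17.6 N. I stopped there, at a tool-measured 1.31 rad, and eased the push to about zero before opening the fingers.
- **Position past the peak:** I estimate 0.1–0.2 rad, from both the tool angles and how far the force had fallen. The allowed window is 0.03–0.4 rad.
- **Final picture:** the bar stands upright in the socket block and the gripper is clear of it. The flange and spray can look undisturbed. The rack pins were not separately checked at the end.

Some checks did not agree:

- **Peak force:** it read 2–3 N above the stated 13–18 N.
- **Tool tilt:** the tool tilted about 5° during the push, which leaves the tool-derived wheel angle uncertain by about 0.06 rad.
- **Cameras:** the wrist camera put the socket and bar within about 0.03 rad of the tool's angle. The scene and top cameras' socket marks were further off, about 0.17 and 0.08 rad. I relied on the wrist camera.

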